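# Nest the plant pots and hold the pot bin open

### The arm

A 7-joint arm with a two-finger parallel gripper is mounted at the origin on the work surface. World frame = base frame: x ahead of the robot, y to its left, z up, the work surface at z = 0. Lengths are in m, angles in rad, forces in N, time in s.
With the tool pointing down it reaches from about 0.4 to 0.925 m from the base axis. Payload 5.6 kg.
Tool frame: the origin (TCP) lies midway between the tips of the shut fingers; the grasp point (between the pads) lies 19 mm behind it; z points along the fingers, y is the line along which they close (so a half turn about z gives the same grasp; the last joint's range is limited). The gripper opens to 85 mm and grips with 20 to 120 N. Pads are 22 mm wide; open, the fingers measure 114 mm over their backs; the gripper's body (76 mm by 85 mm) begins 54 mm behind the grasp point. The pads swing forward as they close: fully open they stand 13 mm farther back than shut.
Start: joints at [-1.317, 0.468, -0.012, 1.603, 0.006, 1.071, -0.056], TCP at [0.19, 0.622, 0.231] pointing down, gripper open.
Joint ranges: [-2.53, 2.53], [-0.31, 2.02], [-1.57, 1.55], [0.28, 2.44], [-1.29, 4.43], [0.15, 1.84], [-2.92, 2.92]. Speed limits (rad/s): [2.57, 2.57, 3.14, 3.14, 3.14, 3.14, 3.14].

### API

Orientations are given as a rotation vector (axis times angle).
In Python, from station import state, grab_frame, sign_off gives the robot as it stands. The module is installed in compiled form; this text tells all that it offers.
- The arm moves only by the tool play_rows, never from a script. Its argument "deltas" is a list of rows, each a list of 3 entries, a list of its own where there are three numbers: the shift along the tool's x, y, z normalised to -1 to 1, where 1 is 500 mm, then the turn, a rotation vector about the tool's x, y, z normalised to -1 to 1, where 1 is 2 pi rad, then the gripper's target within -1 to 1 (shut at 1, half-way at 0, fully open at -1). A call has 1 to 8 rows; each row is the pose to reach, as a shift and turn from the pose commanded when the call began, along the tool's axes at that moment, turning the shorter way round; what a row does not reach only later rows make up. A row lasts 1/8 s, in which the tool goes at most 62.5 mm and 10.7 degrees, less where a joint would pass 70% of its speed; a pose out of reach is approached as far as the arm can. A call with a number of a shift or a turn outside -1 to 1 is refused whole. A call with a gripper value outside its range is refused whole. The fingers move at their own pace and stop on an object; "newtons" is the grip in N (left out, the last holds). Time passes only in rows, so rows that repeat a pose let the fingers close. It gives the time, the measured TCP pose, the force, the opening and the grip force at its end, in the units of the state.
- state(): the state, without advancing time (a new reading comes with each control period).
- grab_frame(name): name is "side" or "top" or "wrist"; returns a dict with "image" (420x560x3 uint8, blue, green, red), "K" (3x3 intrinsics, pixels), "extrinsics" (4x4, takes a point from camera to world coordinates); the wrist camera has in their place "T_tool_cam" (4x4, takes a point from camera to tool coordinates, whose origin is the TCP and whose axes are the flange's). Camera axes: x right, y up, looking along -z (the intrinsics and any distortion apply to the point x, -y, -z); pixel columns grow to the right and rows downward; lengths in m; the calibration is good to about 2 mm. A picture is of the moment at which its call begins: read the wrist's pose just before it. There is no depth.
- sign_off(): hands the job in; it is judged then, once.
The state is a dict: "time_s": time; "joint_positions": joint angles; "qd": joint speeds; "tau": joint torques, N m; "tool_pos": TCP position; "ee_rot": TCP orientation; "wrist_force": force on the tool from outside, world axes, zero at the start; "wrist_torque": the same for the moment, N m; "finger_gap": opening from 0.0 (shut) to 1.0 (fully open); "gripper_force": force on a finger pad.
Only numpy, scipy, OpenCV 4.12 (cv2) and the standard library are available. Lean on these libraries where they do the work, as an engineer would, in place of code of your own. Each camera call takes 0.05 s, during which the arm holds its last target. There are 200 camera calls.

### The job

Put the two loose plant pots into the one standing in the round wooden holder, one after the other and each pushed home, so that all three make one straight stack there, and let go of them. Then lift the lid of the green pot bin with the gripper and hold it half open, at 45 degrees, so that a colleague on the far side can put the stack away: the lid falls shut by itself, so finish while still holding it there. Leave the jar, the carton and the brush where they are.

Things in the scene. Friction and masses are not known exactly. Their poses are not given: they have to be found in the camera images.
- pot_a_mid (a point): black plastic pot, upright, 84 mm high; top 27 mm is a straight collar 66 mm across, below it a cone from 54 to 34 mm across at the foot; mouth 59 mm inside. 60 g. Point: on its axis, half-way up, 42 mm below the rim; z up along the axis. This is the base pot, which stands in the holder.
- pot_b_mid (a point): black plastic pot, upright, 84 mm high; top 27 mm is a straight collar 66 mm across, below it a cone from 54 to 34 mm across at the foot; mouth 59 mm inside. 60 g. Point: on its axis, half-way up, 42 mm below the rim; z up along the axis. Loose on the table. Nested, its collar rests on the lower pot's rim, centre 27 mm above the other's, with 1 to 3 mm play. Either may go first.
- pot_c_mid (a point): black plastic pot, upright, 84 mm high; top 27 mm is a straight collar 66 mm across, below it a cone from 54 to 34 mm across at the foot; mouth 59 mm inside. 60 g. Point: on its axis, half-way up, 42 mm below the rim; z up along the axis. Second loose pot, like pot_b, on the table on the other side of the holder.
- pot_a_foot (a point): the centre of the base pot's underside
- holder_seat (a point): centre of the seat of the round wooden holder, 80 mm across, fixed to the table; the seat is 6 mm above the table and has a low ring (inside 41 mm, 8 mm high) round the foot of the base pot. It may be on the left or the right of the robot, the bin on the other side.
- lid_hinge (a point): middle of the hinge line of the green plastic bin's lid, on the bin's top edge nearest the robot, 140 mm above the table. The bin, fixed, is 200 mm along this frame's x (from the hinge away from the robot), 220 mm along y (the hinge line), 140 mm high; z up. The lid is a plate 8 mm thick, 208 by 228 mm.
- lid_handle (a point): centre of the lid's handle, a black block 26 mm along lid x by 22 mm along y (hinge line) by 42 mm high, on top of the lid near the edge far from the robot; 175 mm from the hinge line along the lid, 29 mm above it along the lid's normal. Turns with the lid: z is the normal, x points from hinge to free edge.
- lid (a joint): opening angle of the lid, rad: 0 shut (as at the start), grows as the free edge (far from the robot) rises and swings towards the robot; 0.785 is 45 degrees, the stop is at 1.35. Nothing keeps it open: about 0.35 kg, it falls shut when let go.
- jar: bystander: glass jar with a steel cap, 56 mm across, 100 mm high, between the two work places; origin under its centre
- carton: bystander: cardboard carton 60 x 50 x 80 mm high, in line with the jar; origin under its centre
- brush: bystander: hand brush about 160 mm long lying on the table, beyond the jar and carton; origin under its middle
There are look-alikes about, which are no part of the job. Leave any turquoise look-alike of the part that bears pot_a_mid alone.

How it is judged:
By the outcome, as a careful person would: the job done as asked, in the order asked, and still so for the second after the job is handed in, while the arm keeps its last pose, push and grip.
It also fails if it takes over 72 s, if anything falls off the work surface, if the arm or the gripper's body presses on something with over 40 N, if the wrist force passes 120 N, or if a joint passes its speed limit or range.

## Working session

There is one attempt and no reset: what is moved stays moved. The work goes in short steps, Python scripts to look and compute and a tool call to move; the robot and the scene stay as the last step left them, time stands still between calls to the robot, and variables do not carry over. Pictures are saved under pics/ and viewed, at most 10 in all, crops included, and the job is handed in when it is done.

Besides the shell and the picture viewer there is one more tool, called after "Call:" as name([rows], argument=value, ...), one row to a line, values as JSON. play_rows: Moves the arm, as the interface text tells. Scaled input: -1 to 1 covers 500 mm each way for a shift and 2 pi rad each way for a turn. Its arguments: {"type":"object","properties":{"deltas":{"type":"array"},"newtons":{"type":"number"}},"required":["deltas"]}

```bash
mkdir -p pics
python3 - <<'E'
from station import state, grab_frame
import cv2, numpy as np
print(state())
for n in ("side","top","wrist"):
    f=grab_frame(n); cv2.imwrite(f"pics/{n}0.png",f["image"]); np.savez(f"pics/{n}0.npz",**{k:v for k,v in f.items()})
    print({k:np.round(v,3).tolist() for k,v in f.items() if k!="image"})
E
```

```text
{'time_s': 0.0, 'joint_positions': array([-1.31700374,  0.46842934, -0.01160338,  1.60363202,  0.00599013,
        1.07138768, -0.05632172]), 'qd': array([-0.00011806,  0.00128125,  0.00140136, -0.00015718, -0.00041774,
        0.00061044, -0.00081895]), 'tau': array([ 8.76305548e-04, -5.32398820e+01,  2.20644783e-02, -2.51301706e+01,
        1.15426246e-02,  7.78839545e-03, -7.42900653e-06]), 'tool_pos': array([0.18999383, 0.62102469, 0.230301  ]), 'ee_rot': array([-4.64608335e-01, -3.10689137e+00,  2.85142585e-03]), 'wrist_force': array([-0.3557262 ,  0.01093412, -0.29716529]), 'wrist_torque': array([-0.02095342,  0.02008013, -0.01569645]), 'gripper_force': 0.0, 'finger_gap': 0.998694605450717}
{'K': [[505.362, 0.0, 269.792], [0.0, 505.362, 211.593], [0.0, 0.0, 1.0]], 'extrinsics': [[-0.983, 0.1, -0.154, 0.454], [-0.183, -0.598, 0.78, 0.819], [-0.014, 0.795, 0.606, 0.736], [0.0, 0.0, 0.0, 1.0]]}
{'K': [[443.934, 0.0, 288.769], [0.0, 443.934, 203.796], [0.0, 0.0, 1.0]], 'extrinsics': [[0.027, 0.98, -0.198, 0.403], [-1.0, 0.029, 0.008, 0.045], [0.014, 0.197, 0.98, 1.072], [0.0, 0.0, 0.0, 1.0]]}
{'K': [[344.185, 0.0, 279.702], [0.0, 344.185, 212.082], [0.0, 0.0, 1.0]], 'T_tool_cam': [[-0.001, 0.956, 0.292, 0.075], [1.0, 0.001, -0.0, 0.001], [-0.0, 0.292, -0.956, -0.142], [0.0, 0.0, 0.0, 1.0]]}
```

View pics/side0.png

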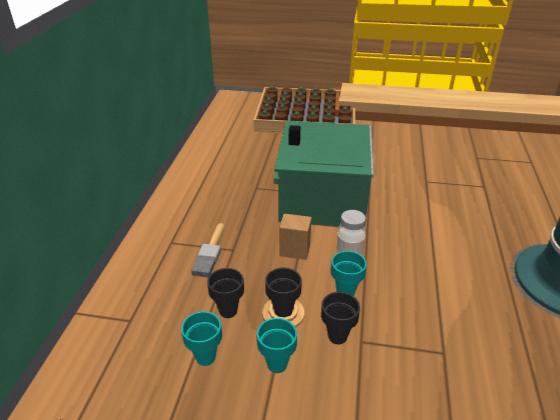

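View pics/top0.png

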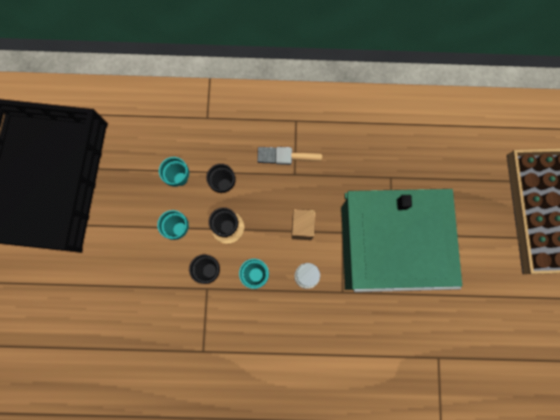

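The side view shows black pots at about (226,285), (283,285, in the holder) and (340,312), with three turquoise look-alikes. The bin is behind them with its handle at (295,135). The top view shows black pots at (222,179), (224,223, in the holder) and (205,269), and the handle at (405,202). I'll enlarge both.

Run:
```python
import cv2
s=cv2.imread("pics/side0.png"); t=cv2.imread("pics/top0.png")
a=cv2.resize(s[255:375,170:370],None,fx=4,fy=4,interpolation=cv2.INTER_CUBIC)
b=cv2.resize(t[150:290,170:330],None,fx=4,fy=4,interpolation=cv2.INTER_CUBIC)
for im,(u0,v0) in ((a,(170,255)),(b,(170,150))):
    for u in range(0,im.shape[1],40*2): cv2.putText(im,str(u0+u//4),(u,10),0,.35,(255,255,255)); cv2.line(im,(u,0),(u,im.shape[0]),(255,255,255),1)if 0 else cv2.line(im,(u,12),(u,18),(255,255,255),1)
    for v in range(0,im.shape[0],80): cv2.putText(im,str(v0+v//4),(0,v+4),0,.35,(255,255,255))
cv2.imwrite("pics/sc.png",a); cv2.imwrite("pics/tc.png",b)
```

```text
(no output)
```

View pics/sc.png

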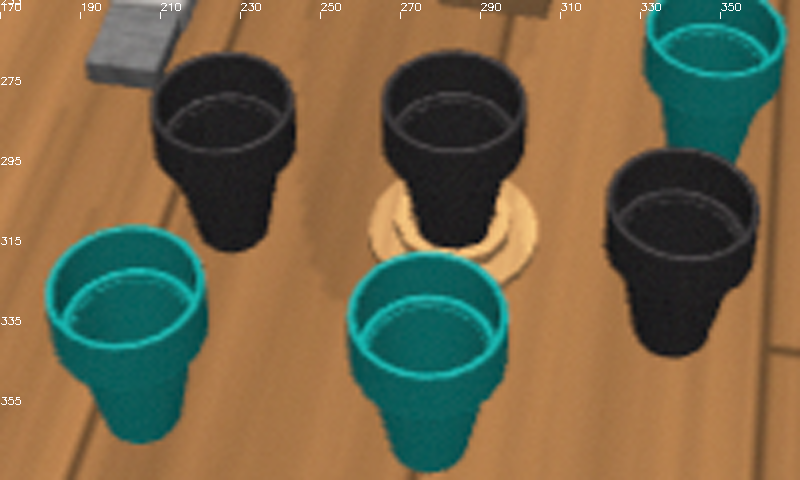

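View pics/tc.png

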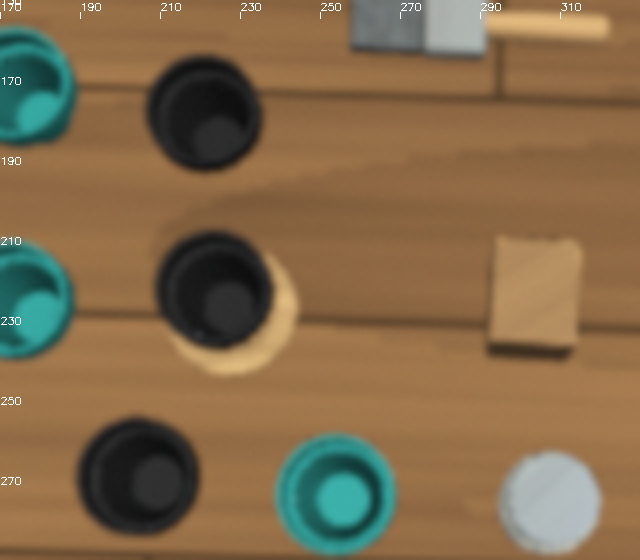

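In the crops, the rim boxes (crop pixels / 4 plus offset) are:

| View | Far pot | Holder pot | Near pot |
|---|---|---|---|
| Side | u 208–243.75, v 268–293 | u 265.75–301.25, v 267.5–293 | u 321.75–359.5, v 292.25–319.75 |
| Top (centre) | (221.2,178.2) | (223.5,222.5) | (204.8,269) |

Next I'll triangulate these and crop the bin.

```bash
cat > h.py <<'E'
import numpy as np, cv2
from scipy.optimize import least_squares
def load(n):
    f=np.load(f"pics/{n}.npz"); return f["K"],f["extrinsics"]
def proj(K,E,P):
    c=(np.atleast_2d(P)-E[:3,3])@E[:3,:3]; q=np.c_[c[:,0],-c[:,1],-c[:,2]]@K.T
    return q[:,:2]/q[:,2:]
S,T=load("side0"),load("top0")
def tri(ps,pt):
    r=least_squares(lambda p:np.r_[proj(*S,p)[0]-ps,proj(*T,p)[0]-pt],[.6,.2,.1]); return r.x,np.abs(r.fun).max()
a=np.linspace(0,2*np.pi,90); C=.033*np.c_[np.cos(a),np.sin(a),0*a]
def bb(q): return np.r_[q.min(0),q.max(0)]
def rim(bs,ct):
    def f(p):
        t=bb(proj(*T,p+C)); return np.r_[bb(proj(*S,p+C))-bs,(t[:2]+t[2:])/2-ct]
    r=least_squares(f,[.6,.2,.1]); return r.x,r.fun
E
python3 - <<'E'
from h import *
np.set_printoptions(precision=4,suppress=True)
print("F",*rim([208,268,243.75,293],[221.2,178.2]))
print("H",*rim([265.75,267.5,301.25,293],[223.5,222.5]))
print("N",*rim([321.75,292.25,359.5,319.75],[204.8,269]))
s=cv2.imread("pics/side0.png"); t=cv2.imread("pics/top0.png")
a=cv2.resize(s[110:230,260:390],None,fx=3,fy=3,interpolation=cv2.INTER_CUBIC)
b=cv2.resize(t[175:300,335:470],None,fx=3,fy=3,interpolation=cv2.INTER_CUBIC)
m=np.zeros((375,800,3),np.uint8); m[:360,:390]=a; m[:,395:395+405][:b.shape[0]]=b
cv2.imwrite("pics/bin.png",m)
E
```

```text
F [0.6598 0.1936 0.0826] [-0.0817 -0.4326  0.6426  0.5967  0.0699 -0.7476]
H [0.5561 0.1815 0.0889] [-0.3965 -0.3328  0.9497  0.4809  0.1287 -0.7255]
N [0.4514 0.2179 0.081 ] [-0.4296 -0.7696  0.6215  0.8052  0.1549 -0.2727]
```

View pics/bin.png

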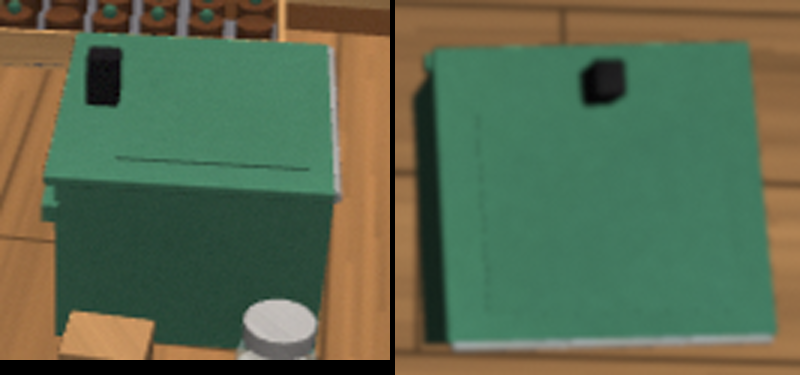

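Heights agree with the text. The bin crop gives these lid corners:

| Corner | Side | Top |
|---|---|---|
| Far, left | (275.7,170) | (348,191) |
| Far, right | (285.3,121.7) | (452.3,189.3) |
| Near, right | (370,124.7) | (462,286) |
| Near, left | (372,174) | (353.7,288.7) |
| Handle top centre | (295,129) | (407,201) |

Run:
```python
from h import *
np.set_printoptions(precision=4,suppress=True)
for s,t in (((275.7,170),(348,191)),((285.3,121.7),(452.3,189.3)),((370,124.7),(462,286)),((372,174),(353.7,288.7)),((295,129),(407,201))):
    print(*tri(s,t))
from scipy.spatial.transform import Rotation as R
from station import state
st=state();print(R.from_rotvec(st["ee_rot"]).as_matrix())
# jar, carton tops
print(tri((353,217),(308,274.5)),tri((296,222),(304,223)))
```

```text
[ 0.6199 -0.089   0.1451] 0.8282740433741367
[ 0.6329 -0.3146  0.1443] 0.20436069557399605
[ 0.4259 -0.3232  0.1489] 0.8164382719429568
[ 0.4147 -0.1001  0.149 ] 0.551971797073918
[ 0.5942 -0.2042  0.1855] 0.33067849703809316
[[-0.9563  0.2925 -0.0003]
 [ 0.2925  0.9563 -0.0014]
 [-0.0001 -0.0014 -1.    ]]
(array([ 0.4442, -0.0088,  0.1   ]), np.float64(0.05475206311814418)) (array([0.5598, 0.0012, 0.0797]), np.float64(0.023919807525658143))
```

```bash
cat > g.py <<'E'
import sys
from h import *
from scipy.spatial.transform import Rotation as R
from station import state
def goal(p,yaw,tilt=0,ref=None):
    """delta from (measured) pose to p, tool y at heading yaw deg, tilted about tool y by tilt deg"""
    st=state(); p0,R0=(st["tool_pos"],R.from_rotvec(st["ee_rot"])) if ref is None else ref
    c,s=np.cos(np.radians(yaw)),np.sin(np.radians(yaw))
    R1=R.from_matrix(np.array([[-s,c,0],[c,s,0],[0,0,-1]]))
    m=R1.as_matrix(); 
    if m[0,0]*0==0: R1=R.from_matrix(np.c_[[-s,c,0],[c,s,0],[0,0,-1]])
    R1=R1*R.from_euler("y",tilt,degrees=True)
    d=R0.inv().apply(np.array(p)-p0)/.5; w=(R0.inv()*R1).as_rotvec()/(2*np.pi)
    print("shift",np.round(d,4).tolist(),"turn",np.round(w,4).tolist())
    return np.array(p),R1
if __name__=="__main__":
    a=[float(x) for x in sys.argv[1:]]; goal(a[:3],*a[3:])
    st=state(); print(np.round(st["joint_positions"],3),st["time_s"])
E
python3 g.py .451 .218 .20 125
```

```text
shift [-0.735, -0.6183, 0.062] turn [-0.0002, -0.0001, -0.1445]
[-1.317  0.468 -0.012  1.603  0.006  1.071 -0.056] 0.15
```

Call:
play_rows([
  [[-0.735,-0.618,0.06],[0,0,-0.1445],-1],
  [[-0.735,-0.618,0.06],[0,0,-0.1445],-1],
  [[-0.735,-0.618,0.06],[0,0,-0.1445],-1],
  [[-0.735,-0.618,0.06],[0,0,-0.1445],-1],
  [[-0.735,-0.618,0.06],[0,0,-0.1445],-1],
  [[-0.735,-0.618,0.06],[0,0,-0.1445],-1],
  [[-0.735,-0.618,0.06],[0,0,-0.1445],-1],
  [[-0.735,-0.618,0.06],[0,0,-0.1445],-1],
], newtons=25)

```text
time_s: 1.15
tool_pos: [0.4522, 0.216, 0.2012]
ee_rot: [-0.942, 2.997, -0.0]
wrist_force: [0.4, 0.4, -0.7]
finger_gap: 1.003
gripper_force: 0.0
```

```bash
python3 g.py .451 .218 .15 125
python3 - <<'E'
from station import *; import cv2,numpy as np
st=state(); f=grab_frame("wrist"); cv2.imwrite("pics/w1.png",f["image"]); np.savez("pics/w1.npz",p=st["tool_pos"],r=st["ee_rot"],K=f["K"],T=f["T_tool_cam"])
print(st["tool_pos"],st["ee_rot"])
from h import proj
from scipy.spatial.transform import Rotation as R
M=np.eye(4); M[:3,:3]=R.from_rotvec(st["ee_rot"]).as_matrix(); M[:3,3]=st["tool_pos"]; E=M@f["T_tool_cam"]
for p in ((.451,.218,.084),(.556,.1815,.09),(.660,.194,.084)): print(proj(f["K"],E,p))
E
```

```text
shift [-0.0003, 0.0047, 0.1024] turn [-0.0001, 0.0, -0.0003]
[-5.170e-01  2.550e-01  5.000e-03  1.992e+00 -1.000e-03  8.950e-01
  1.669e+00] 1.15
[0.45222276 0.21602068 0.20120376] [-9.42273170e-01  2.99679995e+00 -4.99846339e-04]
[[281.52917422 206.28471187]]
[[172.10079547 284.49853521]]
[[129.67065262 371.36953012]]
```

View pics/w1.png

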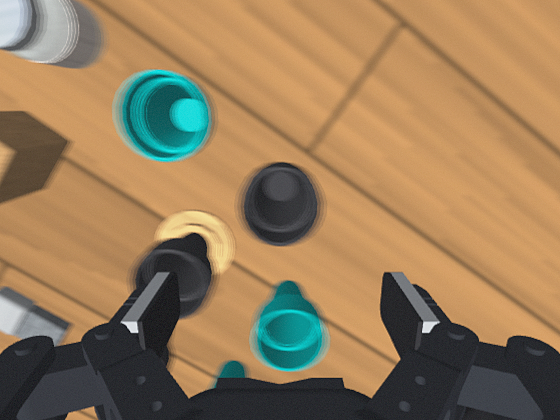

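The picture shows the near black pot's rim at about (281,204), against a predicted (281,206). The holder pot is at about (174,280), against (172,284). That's within 2–3 mm, so I'll go down and grip.

Call:
play_rows([
  [[0,0.004,0.08],[0,0,0],-1],
  [[0,0.004,0.16],[0,0,0],-1],
  [[0,0.004,0.23],[0,0,0],-1],
  [[0,0.004,0.28],[0,0,0],-1],
  [[0,0.004,0.3],[0,0,0],-1],
  [[0,0.004,0.3],[0,0,0],1],
  [[0,0.004,0.3],[0,0,0],1],
  [[0,0.004,0.3],[0,0,0],1],
], newtons=25)

```text
time_s: 2.2
tool_pos: [0.4506, 0.2205, 0.0522]
ee_rot: [-0.944, 2.994, 0.001]
wrist_force: [0.2, -0.3, 0.1]
finger_gap: 0.754
gripper_force: 27.8
```

Call:
play_rows([
  [[0,0,0],[0,0,0],1],
  [[0,0,0],[0,0,0],1],
  [[0,0,0],[0,0,0],1],
  [[0,0,-0.02],[0,0,0],1],
  [[0,0,-0.1],[0,0,0],1],
  [[0,0,-0.19],[0,0,0],1],
  [[0,0,-0.24],[0,0,0],1],
  [[0,0,-0.24],[0,0,0],1],
])

```text
time_s: 3.2
tool_pos: [0.4512, 0.2209, 0.1735]
ee_rot: [-0.943, 2.992, 0.002]
wrist_force: [-0.3, 0.1, -1.2]
finger_gap: 0.753
gripper_force: 28.2
```

```bash
python3 - <<'E'
from station import *; import cv2,numpy as np
from h import proj
st=state(); f=grab_frame("side"); g=grab_frame("wrist")
m=np.zeros((420,800,3),np.uint8); m[:,:400]=cv2.resize(f["image"][220:370,170:370],(400,300),interpolation=cv2.INTER_CUBIC)[:].copy() if 0 else cv2.copyMakeBorder(cv2.resize(f["image"][200:380,170:370],(400,360),interpolation=cv2.INTER_CUBIC),0,60,0,0,0); m[:,400:]=g["image"][:,80:480]
cv2.imwrite("pics/c1.png",m); print(st["tool_pos"],st["finger_gap"])
E
python3 g.py .556 .1815 .165 125
```

```text
[0.45116132 0.22085868 0.17352504] 0.7525519655391559
shift [-0.1302, -0.1852, 0.0118] turn [0.0, -0.0001, 0.0]
[-5.240e-01  2.960e-01  2.000e-03  2.019e+00 -1.000e-03  8.280e-01
  1.661e+00] 3.3
```

View pics/c1.png

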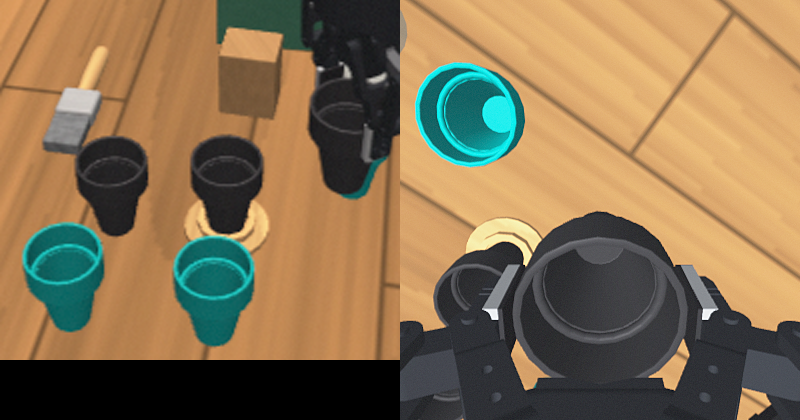

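The pot is held upright and centred between the pads, with the rim spanning u≈193–367 and its far edge at v≈233, near edge about 378. I'll compare that with the prediction.

Run:
```python
from h import *
f=np.load("pics/w1.npz")
for x in (-.003,0,.003):
  for z in (-.03,-.034,-.038): print(x,z,np.round(bb(proj(f["K"],f["T"],C+[x,0,z])),1))
```

```text
-0.003 -0.03 [189.3 239.6 364.6 391.4]
-0.003 -0.034 [186.6 244.  367.2 399.5]
-0.003 -0.038 [183.6 248.6 370.  407.9]
0 -0.03 [188.7 231.5 365.2 385.4]
0 -0.034 [185.9 235.7 367.8 393.3]
0 -0.038 [182.9 240.1 370.6 401.7]
0.003 -0.03 [188.1 223.3 365.8 379.4]
0.003 -0.034 [185.2 227.2 368.5 387.2]
0.003 -0.038 [182.2 231.4 371.3 395.4]
```

Call:
play_rows([
  [[-0.06,-0.09,0.0],[0,0,0],1],
  [[-0.13,-0.185,0.0],[0,0,0],1],
  [[-0.13,-0.185,0.0],[0,0,0],1],
  [[-0.13,-0.185,0.0],[0,0,0],1],
  [[-0.13,-0.185,0.0],[0,0,0],1],
  [[-0.13,-0.185,0.0],[0,0,0],1],
])

```text
time_s: 4.05
tool_pos: [0.5554, 0.1825, 0.1713]
ee_rot: [0.947, -2.995, -0.0]
wrist_force: [-0.3, 0.8, -0.6]
finger_gap: 0.757
gripper_force: 28.2
```

```bash
python3 - <<'E'
from station import *; import cv2,numpy as np
f=grab_frame("top"); g=grab_frame("wrist"); s=grab_frame("side")
m=np.zeros((420,800,3),np.uint8); m[:360,:400]=cv2.resize(s["image"][200:380,170:370],(400,360),interpolation=cv2.INTER_CUBIC); m[:,400:]=g["image"][:,80:480]
cv2.imwrite("pics/c2.png",m)
E
python3 g.py .556 .1815 .14 125
```

```text
shift [0.0008, -0.0011, 0.063] turn [0.0, 0.0001, 0.0002]
[-0.406  0.425  0.042  1.822 -0.022  0.894  1.828] 4.2
```

View pics/c2.png

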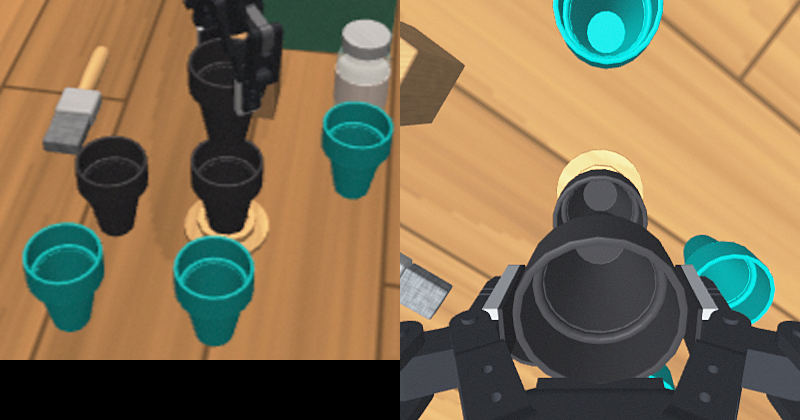

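Held pot (centre x≈600 in the wrist half) lines up with the base pot (x≈600). I'll lower it.

Call:
play_rows([
  [[0,-0.001,0.05],[0,0,0],1],
  [[0,-0.001,0.09],[0,0,0],1],
  [[0,-0.001,0.12],[0,0,0],1],
  [[0,-0.001,0.145],[0,0,0],1],
  [[0,-0.001,0.16],[0,0,0],1],
  [[0,-0.001,0.167],[0,0,0],1],
  [[0,-0.001,0.17],[0,0,0],1],
])

```text
time_s: 5.08
tool_pos: [0.5569, 0.1814, 0.0865]
ee_rot: [-0.945, 2.996, 0.0]
wrist_force: [0.0, -0.2, -0.1]
finger_gap: 0.753
gripper_force: 28.2
```

Call:
play_rows([
  [[0,0,0.003],[0,0,0],1],
  [[0,0,0.006],[0,0,0],1],
  [[0,0,0.009],[0,0,0],1],
  [[0,0,0.009],[0,0,0],1],
])

```text
time_s: 5.58
tool_pos: [0.5578, 0.1821, 0.0847]
ee_rot: [-0.944, 2.993, 0.001]
wrist_force: [-4.2, -0.9, 16.0]
finger_gap: 0.756
gripper_force: 29.3
```

Call:
play_rows([
  [[0,0,-0.003],[0,0,0],1],
  [[0,0,-0.003],[0,0,0],-1],
  [[0,0,-0.003],[0,0,0],-1],
  [[0,0,-0.003],[0,0,0],-1],
  [[0,0,-0.06],[0,0,0],-1],
  [[0,0,-0.15],[0,0,0],-1],
  [[0,0,-0.2],[0,0,0],-1],
  [[0,0,-0.2],[0,0,0],-1],
])

```text
time_s: 6.58
tool_pos: [0.5579, 0.1818, 0.1837]
ee_rot: [-0.944, 2.992, 0.0]
wrist_force: [-0.7, 0.6, -0.3]
finger_gap: 1.001
gripper_force: 0.0
```

```bash
python3 - <<'E'
from station import *; import cv2,numpy as np
g=grab_frame("wrist"); s=grab_frame("side")
m=np.zeros((420,800,3),np.uint8); m[:360,:400]=cv2.resize(s["image"][200:380,170:370],(400,360),interpolation=cv2.INTER_CUBIC); m[:,400:]=g["image"][:,80:480]
cv2.imwrite("pics/c3.png",m)
E
python3 g.py .660 .194 .183 125;python3 g.py .660 .194 .051 125
```

```text
shift [-0.1849, -0.0981, -0.0042] turn [0.0, -0.0002, 0.0]
[-0.406  0.414  0.043  1.814 -0.022  0.915  1.829] 6.675
shift [-0.1852, -0.0982, 0.2598] turn [0.0, -0.0002, 0.0]
[-0.406  0.414  0.043  1.814 -0.022  0.915  1.829] 6.675
```

View pics/c3.png

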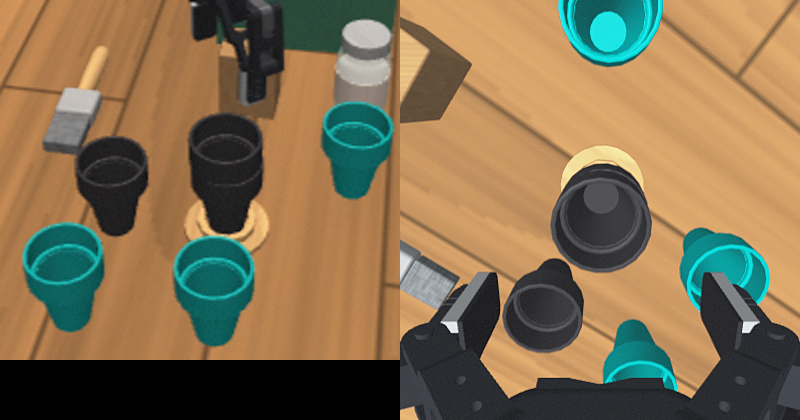

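The first pot is nested straight: the stack is at (226,170) in the left half and (600,220) in the right. The far pot's rim in the wrist image spans u 183–263, v 273–352. I'll use that to refine its position.

Run:
```python
from h import *
from station import state
from scipy.spatial.transform import Rotation as R
f=np.load("pics/w1.npz"); st=state()
M=np.eye(4); M[:3,:3]=R.from_rotvec(st["ee_rot"]).as_matrix(); M[:3,3]=st["tool_pos"]; E=M@f["T"]
for nm,b,z,g in (("F",[183,273,263,352],.084,[.66,.19]),("H",[231,177.5,331,272],.117,[.556,.18])):
    r=least_squares(lambda p:bb(proj(f["K"],E,C+[p[0],p[1],z]))-b,g); print(nm,r.x,r.fun)
```

```text
F [0.64973257 0.19265366] [-1.39474995  3.27754138  1.39925746 -3.64884471]
H [0.55391494 0.18181969] [-2.00558128 -1.63567684  2.00053693  2.15385687]
```

Call:
play_rows([
  [[-0.09,-0.05,0],[0,0,0],-1],
  [[-0.185,-0.098,0],[0,0,0],-1],
  [[-0.185,-0.098,0],[0,0,0],-1],
  [[-0.185,-0.098,0],[0,0,0],-1],
  [[-0.185,-0.098,0],[0,0,0],-1],
])

```text
time_s: 7.3
tool_pos: [0.6592, 0.1943, 0.1812]
ee_rot: [0.945, -2.994, -0.0]
wrist_force: [-0.5, -0.1, -0.8]
finger_gap: 1.001
gripper_force: 0.0
```

```bash
python3 g.py .660 .194 .051 125
```

```text
shift [-0.0014, -0.0017, 0.2604] turn [0.0001, -0.0002, 0.0001]
[-0.375  0.577  0.057  1.547 -0.037  1.02   1.875] 7.3
```

```bash
cat > fit.py <<'E'
from h import *
from station import *
from scipy.spatial.transform import Rotation as R
from scipy.ndimage import map_coordinates
def fit(z,x0,y0,cam="wrist",span=.014):
    st=state(); f=grab_frame(cam); g=cv2.GaussianBlur(f["image"].mean(2),(0,0),1.0)
    if cam=="wrist":
        M=np.eye(4); M[:3,:3]=R.from_rotvec(st["ee_rot"]).as_matrix(); M[:3,3]=st["tool_pos"]; E=M@f["T_tool_cam"]
    else: E=f["extrinsics"]
    def smp(P):
        q=proj(f["K"],E,P); return map_coordinates(g,[q[:,1],q[:,0]],order=1,mode="nearest")
    best=[]
    for x in np.arange(x0-span,x0+span,.001):
        for y in np.arange(y0-span,y0+span,.001):
            p=np.array([x,y,z]); best.append((np.mean(np.clip(smp(p+C*1.05)-smp(p+C*.97),-20,20)>6)+0.001*np.mean(smp(p+C*1.05)-smp(p+C*.97)),x,y))
    best.sort(reverse=True); return np.round(best[:4],4)
E
python3 - <<'E'
from fit import *
print(fit(.084,.66,.194)); print(fit(.084,.66,.194,"side"))
E
```

```text
[[1.0571 0.658  0.195 ]
 [1.0543 0.659  0.195 ]
 [1.0535 0.658  0.196 ]
 [1.0415 0.659  0.196 ]]
[[0.7159 0.659  0.202 ]
 [0.7151 0.658  0.202 ]
 [0.706  0.66   0.199 ]
 [0.7059 0.66   0.2   ]]
```

The fit gives F = (0.6585, 0.195), so I go down.

Call:
play_rows([
  [[0,0.001,0.08],[0,0,0],-1],
  [[0,0.001,0.15],[0,0,0],-1],
  [[0,0.001,0.21],[0,0,0],-1],
  [[0,0.001,0.25],[0,0,0],-1],
  [[0,0.001,0.26],[0,0,0],-1],
  [[0,0.001,0.26],[0,0,0],-1],
  [[0,0.001,0.26],[0,0,0],1],
  [[0,0.001,0.26],[0,0,0],1],
], newtons=25)

```text
time_s: 8.4
tool_pos: [0.6613, 0.1952, 0.0536]
ee_rot: [-0.944, 2.993, 0.0]
wrist_force: [-0.3, 0.7, 5.9]
finger_gap: 0.775
gripper_force: 28.1
```

Call:
play_rows([
  [[0,0,0],[0,0,0],1],
  [[0,0,0],[0,0,0],1],
  [[0,0,0],[0,0,0],1],
  [[0,0,-0.03],[0,0,0],1],
  [[0,0,-0.12],[0,0,0],1],
  [[0,0,-0.22],[0,0,0],1],
  [[0,0,-0.31],[0,0,0],1],
  [[0,0,-0.31],[0,0,0],1],
])

```text
time_s: 9.4
tool_pos: [0.6627, 0.1953, 0.2127]
ee_rot: [-0.942, 2.987, 0.0]
wrist_force: [0.2, 0.9, -0.5]
finger_gap: 0.778
gripper_force: 28.3
```

```bash
python3 - <<'E'
from fit import *
s=state();print(s["tool_pos"],s["finger_gap"])
t=s["tool_pos"]
print(fit(t[2]+.033,t[0],t[1],span=.008)); print(fit(.117,.557,.182,"side",.008)); print(fit(.117,.557,.182,"top",.008))
E
python3 g.py .557 .182 .205 125
```

```text
[0.66271461 0.19534832 0.21273556] 0.7775513683461525
[[0.7869 0.6557 0.1923]
 [0.7748 0.6567 0.1923]
 [0.7743 0.6567 0.1913]
 [0.773  0.6557 0.1913]]
[[0.7059 0.558  0.186 ]
 [0.7054 0.558  0.188 ]
 [0.7051 0.557  0.188 ]
 [0.705  0.559  0.186 ]]
[[0.2606 0.549  0.176 ]
 [0.2602 0.55   0.176 ]
 [0.2495 0.552  0.177 ]
 [0.2397 0.55   0.178 ]]
shift [0.1822, 0.0973, 0.0029] turn [0.0001, -0.0002, 0.0]
[-0.376  0.553  0.06   1.526 -0.036  1.065  1.874] 9.55
```

The gap is 2 mm wider than on the first pot and there was a 6 N upward force during the close. The grasp may be off, so I'll look.

Run:
```python
from station import *; import cv2,numpy as np
g=grab_frame("wrist"); s=grab_frame("side")
m=np.zeros((600,800,3),np.uint8); m[:540,:390]=cv2.resize(s["image"][150:330,170:300],(390,540),interpolation=cv2.INTER_CUBIC); m[:420,400:]=g["image"][:,80:480]
cv2.imwrite("pics/c4.png",m)
```

```text
(no output)
```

View pics/c4.png

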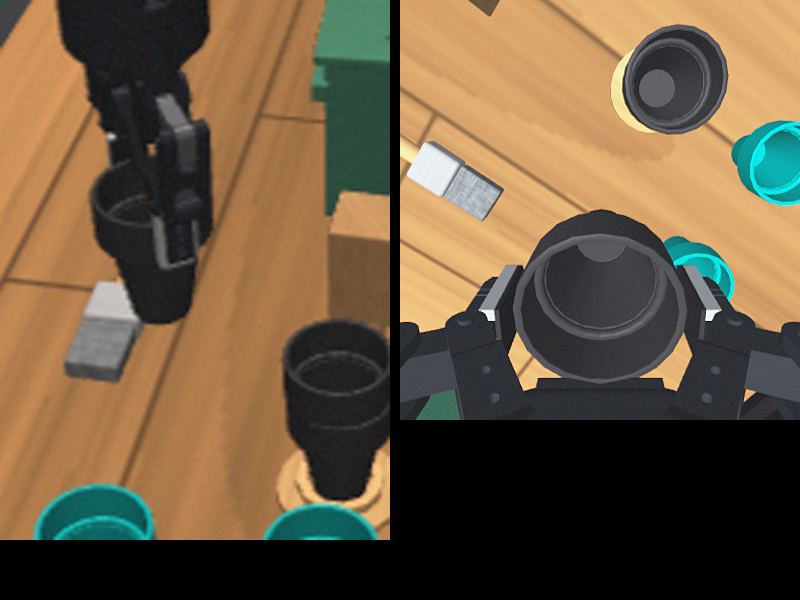

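The last picture shows the second pot held upright with its rim level, centred between the pads at (600,305) in the wrist half. The stack is straight at (337,400) in the left half. The grasp is fine, so I carry on.

Call:
play_rows([
  [[0.09,0.05,0],[0,0,0],1],
  [[0.182,0.097,0],[0,0,0],1],
  [[0.182,0.097,0],[0,0,0],1],
  [[0.182,0.097,0],[0,0,0],1],
  [[0.182,0.097,0],[0,0,0],1],
  [[0.182,0.097,0],[0,0,0],1],
  [[0.182,0.097,0],[0,0,0],1],
])

```text
time_s: 10.52
tool_pos: [0.5582, 0.1822, 0.2065]
ee_rot: [0.945, -2.996, 0.0]
wrist_force: [0.2, -0.2, -1.1]
finger_gap: 0.777
gripper_force: 28.3
```

```bash
python3 g.py .5575 .182 .116 125
```

```text
shift [0.0014, 0.0006, 0.1811] turn [-0.0, -0.0, -0.0]
[-0.41   0.387  0.047  1.788 -0.022  0.967  1.828] 10.525
```

Call:
play_rows([
  [[0.001,0,0.05],[0,0,0],1],
  [[0.001,0,0.09],[0,0,0],1],
  [[0.001,0,0.125],[0,0,0],1],
  [[0.001,0,0.15],[0,0,0],1],
  [[0.001,0,0.165],[0,0,0],1],
  [[0.001,0,0.175],[0,0,0],1],
  [[0.001,0,0.181],[0,0,0],1],
  [[0.001,0,0.181],[0,0,0],1],
])

```text
time_s: 11.52
tool_pos: [0.5576, 0.182, 0.1164]
ee_rot: [-0.945, 2.996, 0.0]
wrist_force: [-0.0, -0.5, -0.2]
finger_gap: 0.777
gripper_force: 28.3
```

Call:
play_rows([
  [[0,0,0.003],[0,0,0],1],
  [[0,0,0.006],[0,0,0],1],
  [[0,0,0.009],[0,0,0],1],
  [[0,0,0.009],[0,0,0],1],
])

```text
time_s: 12.02
tool_pos: [0.559, 0.1818, 0.1135]
ee_rot: [-0.944, 2.993, -0.001]
wrist_force: [0.1, -0.4, 7.7]
finger_gap: 0.773
gripper_force: 28.9
```

Call:
play_rows([
  [[0,0,0.004],[0,0,0],1],
  [[0,0,0.006],[0,0,0],1],
  [[0,0,0.006],[0,0,0],1],
])

```text
time_s: 12.4
tool_pos: [0.5607, 0.1828, 0.1134]
ee_rot: [-0.942, 2.989, 0.0]
wrist_force: [-3.2, -2.0, 23.0]
finger_gap: 0.778
gripper_force: 30.1
```

Call:
play_rows([
  [[0,0,-0.005],[0,0,0],1],
  [[0,0,-0.007],[0,0,0],-1],
  [[0,0,-0.007],[0,0,0],-1],
  [[0,0,-0.007],[0,0,0],-1],
  [[0,0,-0.06],[0,0,0],-1],
  [[0,0,-0.15],[0,0,0],-1],
  [[0,0,-0.24],[0,0,0],-1],
  [[0,0,-0.24],[0,0,0],-1],
])

```text
time_s: 13.4
tool_pos: [0.5596, 0.1827, 0.2325]
ee_rot: [-0.943, 2.989, 0.001]
wrist_force: [-0.9, -0.6, -0.7]
finger_gap: 0.998
gripper_force: 0.0
```

```bash
python3 - <<'E'
from fit import *
print(fit(.144,.557,.182,"side",.008)); print(fit(.144,.557,.182,"wrist",.012)); print(fit(.150,.557,.182,"wrist",.012)[0])
E
python3 g.py .594 -.203 .30 93
```

```text
[[0.7037 0.559  0.187 ]
 [0.7036 0.558  0.187 ]
 [0.7033 0.558  0.188 ]
 [0.7033 0.559  0.188 ]]
[[0.941  0.556  0.181 ]
 [0.8775 0.556  0.182 ]
 [0.8725 0.555  0.182 ]
 [0.8605 0.555  0.181 ]]
[0.9232 0.555  0.181 ]
shift [0.3807, -0.6729, -0.1442] turn [-0.0, -0.0003, 0.0889]
[-0.411  0.363  0.049  1.771 -0.021  1.01   1.827] 13.55
```

The stack's rim is at z = 0.144 and (0.556, 0.181), so it is home and straight. Next, above the lid handle.

Call:
play_rows([
  [[0.05,-0.09,-0.144],[0,0,0.0889],-1],
  [[0.381,-0.673,-0.144],[0,0,0.0889],-1],
  [[0.381,-0.673,-0.144],[0,0,0.0889],-1],
  [[0.381,-0.673,-0.144],[0,0,0.0889],-1],
  [[0.381,-0.673,-0.144],[0,0,0.0889],-1],
  [[0.381,-0.673,-0.144],[0,0,0.0889],-1],
  [[0.381,-0.673,-0.144],[0,0,0.0889],-1],
  [[0.381,-0.673,-0.144],[0,0,0.0889],-1],
])

```text
time_s: 14.55
tool_pos: [0.593, -0.2074, 0.2989]
ee_rot: [0.072, -3.137, 0.002]
wrist_force: [0.7, 0.9, 0.2]
finger_gap: 1.004
gripper_force: 0.0
```

Call:
play_rows([
  [[0,0,0],[0,0,0],-1],
  [[0,0,0],[0,0,0],-1],
])

```text
time_s: 14.8
tool_pos: [0.5946, -0.201, 0.3]
ee_rot: [0.086, -3.139, -0.002]
wrist_force: [0.4, -0.1, -0.2]
finger_gap: 0.997
gripper_force: 0.0
```

```bash
cat > hd.py <<'E'
from fit import *
st=state(); f=grab_frame("wrist"); im=f["image"]
M=np.eye(4); M[:3,:3]=R.from_rotvec(st["ee_rot"]).as_matrix(); M[:3,3]=st["tool_pos"]; E=M@f["T_tool_cam"]
print(st["tool_pos"],np.round(st["joint_positions"],2))
# dark pixels inside the green lid region
a=np.radians(3); Y=np.array([[np.cos(a),-np.sin(a),0],[np.sin(a),np.cos(a),0],[0,0,1]])
def box(p): 
    v=np.array([[i,j,k] for i in(-.013,.013) for j in(-.011,.011) for k in(0,-.042)])
    return proj(f["K"],E,p+v@Y.T)
p=np.array([.596,-.203,.19]); q=box(p); print("pred bbox",np.round(bb(q),1))
c=q.mean(0).astype(int); x0,y0=c-60; roi=im[max(y0,0):y0+120,max(x0,0):x0+120]
d=(roi.max(2)<60).astype(np.uint8)
n,l,s,_=cv2.connectedComponentsWithStats(d)
for r in s[1:]:
    if r[4]>150: print("blob",r[0]+max(x0,0),r[1]+max(y0,0),r[0]+r[2]+max(x0,0)-1,r[1]+r[3]+max(y0,0)-1,r[4])
E
python3 hd.py; python3 g.py .595 -.203 .195 93
```

```text
[ 0.59456939 -0.20100914  0.2999783 ] [ 0.03  0.38  0.32  1.6  -0.13  1.19  2.01]
pred bbox [261.1 183.  290.3 227.3]
blob 264 183 291 224 1090
shift [-0.0007, -0.0039, 0.2106] turn [0.0001, -0.0001, 0.0004]
[ 0.031  0.375  0.323  1.601 -0.126  1.187  2.006] 14.85
```

Predicted and seen handle boxes agree: (261,183,290,227) against (264,183,291,224). Handle is at about (0.595, −0.2015). Joint 6 would run low at a 45° tool tilt, so I'll pre-tilt the tool 20° the other way. The lid opening then ends at a 25° tilt.

```bash
python3 g.py .5885 -.202 .25 93 20
python3 - <<'E'
import numpy as np
# rotation of TCP about hinge in tool frame when tool is pre-tilted by +20deg
from scipy.spatial.transform import Rotation as R
r=np.array([.5885-.421,0,.158-.14]) # lid frame hinge->TCP
Rt=R.from_matrix(np.c_[[-1,0,0],[0,1,0],[0,0,-1]])*R.from_euler("y",20,degrees=True)
for t in (3,6,9,12,15,18,21,22.5,24):
    d=R.from_euler("y",-t,degrees=True).apply(r)-r
    print(t,np.round(Rt.inv().apply(d)/.5,4),round(-t/360,4))
E
```

```text
shift [0.0123, -0.0011, 0.1006] turn [0.0001, 0.0554, 0.0004]
[ 0.031  0.375  0.323  1.601 -0.126  1.187  2.006] 14.85
3 [ 0.0082  0.     -0.0156] -0.0083
6 [ 0.0172  0.     -0.0308] -0.0167
9 [ 0.0269  0.     -0.0455] -0.025
12 [ 0.0375  0.     -0.0596] -0.0333
15 [ 0.0487  0.     -0.0732] -0.0417
18 [ 0.0607  0.     -0.0862] -0.05
21 [ 0.0733  0.     -0.0985] -0.0583
22.5 [ 0.0798  0.     -0.1045] -0.0625
24 [ 0.0865  0.     -0.1102] -0.0667
```

Call:
play_rows([
  [[0.006,-0.001,0.05],[0,0.0278,0],-1],
  [[0.012,-0.001,0.1],[0,0.0555,0],-1],
  [[0.012,-0.001,0.1],[0,0.0555,0],-1],
  [[0.012,-0.001,0.1],[0,0.0555,0],-1],
  [[0.012,-0.001,0.1],[0,0.0555,0],-1],
])

```text
time_s: 15.48
tool_pos: [0.5886, -0.2046, 0.2539]
ee_rot: [0.072, -2.798, 0.014]
wrist_force: [-0.4, 0.7, 0.2]
finger_gap: 0.999
gripper_force: 0.0
```

```bash
python3 g.py .5885 -.202 .159 93 20; python3 hd.py | tail -2
```

```text
shift [-0.064, 0.0053, 0.1787] turn [-0.0001, 0.001, -0.0002]
[ 0.014  0.598  0.34   1.417 -0.063  1.475  1.967] 15.475
pred bbox [263.1 250.5 297.5 295.5]
blob 267 250 299 292 939
```

Call:
play_rows([
  [[-0.02,0.004,0.055],[0,0,0],-1],
  [[-0.04,0.004,0.11],[0,0,0],-1],
  [[-0.055,0.004,0.153],[0,0,0],-1],
  [[-0.064,0.004,0.178],[0,0,0],-1],
  [[-0.064,0.004,0.178],[0,0,0],-1],
  [[-0.064,0.004,0.178],[0,0,0],0.2],
  [[-0.064,0.004,0.178],[0,0,0],1],
  [[-0.064,0.004,0.178],[0,0,0],1],
], newtons=60)

```text
time_s: 16.52
tool_pos: [0.5884, -0.2019, 0.1568]
ee_rot: [0.073, -2.793, 0.013]
wrist_force: [0.8, -0.1, -0.1]
finger_gap: 0.382
gripper_force: 0.0
```

Call:
play_rows([
  [[0,0,0],[0,0,0],1],
  [[0,0,0],[0,0,0],1],
  [[0,0,0],[0,0,0],1],
  [[0,0,0],[0,0,0],1],
])

```text
time_s: 17.02
tool_pos: [0.5884, -0.2028, 0.1568]
ee_rot: [0.073, -2.793, 0.015]
wrist_force: [2.2, -4.1, 4.7]
finger_gap: 0.252
gripper_force: 60.7
```

Gripped: gap 0.252 is about 21 mm. I'll open the lid in two arcs.

Call:
play_rows([
  [[0.008,0,-0.0156],[0,-0.0083,0],1],
  [[0.017,0,-0.031],[0,-0.0167,0],1],
  [[0.027,0,-0.0455],[0,-0.025,0],1],
  [[0.0375,0,-0.06],[0,-0.0333,0],1],
  [[0.049,0,-0.073],[0,-0.0417,0],1],
  [[0.061,0,-0.086],[0,-0.05,0],1],
  [[0.0735,0,-0.0985],[0,-0.0583,0],1],
  [[0.08,0,-0.1045],[0,-0.0625,0],1],
])

```text
time_s: 18.02
tool_pos: [0.5694, -0.2037, 0.2201]
ee_rot: [-0.08, 3.091, -0.001]
wrist_force: [4.9, -5.6, 0.7]
finger_gap: 0.249
gripper_force: 60.4
```

```bash
cat > ang.py <<'E'
from fit import *
st=state(); q=st["joint_positions"]; p=st["tool_pos"]; Rm=R.from_rotvec(st["ee_rot"]).as_matrix()
tilt=np.degrees(np.arctan2(Rm[0,2],-Rm[2,2])); g=p-.019*Rm[:,2]
a=np.degrees(np.arctan2(g[2]-.14,g[0]-.421)-np.arctan2(.176-.14,.174))
print("by tool tilt",tilt+20,"by position",a,np.round(q,2),st["wrist_force"],st["finger_gap"],p)
E
python3 ang.py
```

```text
by tool tilt 22.819257797824246 by position 22.200741445567665 [ 0.06  0.38  0.3   1.78 -0.16  0.95  2.05] [ 4.87028549 -5.57775541  0.72755268] 0.24947080423298976 [ 0.56944808 -0.20371896  0.22011105]
```

Call:
play_rows([
  [[0.008,0,-0.0156],[0,-0.0083,0],1],
  [[0.017,0,-0.031],[0,-0.0167,0],1],
  [[0.027,0,-0.0455],[0,-0.025,0],1],
  [[0.0375,0,-0.06],[0,-0.0333,0],1],
  [[0.049,0,-0.073],[0,-0.0417,0],1],
  [[0.061,0,-0.086],[0,-0.05,0],1],
  [[0.0735,0,-0.0985],[0,-0.0583,0],1],
  [[0.08,0,-0.1045],[0,-0.0625,0],1],
])

```text
time_s: 19.02
tool_pos: [0.5274, -0.2059, 0.2713]
ee_rot: [-0.069, 2.698, 0.013]
wrist_force: [5.2, -4.4, 3.4]
finger_gap: 0.246
gripper_force: 60.5
```

Call:
play_rows([
  [[0,0,0],[0,0,0],1],
  [[0,0,0],[0,0,0],1],
  [[0,0,0],[0,0,0],1],
  [[0,0,0],[0,0,0],1],
])

```text
time_s: 19.52
tool_pos: [0.5279, -0.2059, 0.2709]
ee_rot: [-0.07, 2.7, 0.013]
wrist_force: [4.4, -5.1, 4.2]
finger_gap: 0.245
gripper_force: 60.6
```

```bash
python3 ang.py
python3 - <<'E'
from fit import *
print(fit(.144,.557,.182,"side",.008)[0])
# lid free-edge check: green mask row/col extents in side & predicted lid corners for 40/45/50 deg
f=grab_frame("side"); im=f["image"].astype(int); K,E=f["K"],f["extrinsics"]
m=((im[...,1]>im[...,2]+25)&(im[...,1]>60)&(im[...,0]<im[...,1]-5)).astype(np.uint8)
m[:, :230]=0; m[250:]=0
ys,xs=np.nonzero(m); print("green bbox",xs.min(),ys.min(),xs.max(),ys.max())
a=np.radians(3); e=np.array([np.cos(a),np.sin(a),0]); y=np.array([-np.sin(a),np.cos(a),0]); h=np.array([.421,-.2115,.14])
for t in (40,45,50):
    c,s=np.cos(np.radians(t)),np.sin(np.radians(t)); ex=c*e+[0,0,s]; n=-s*e+[0,0,c]
    print(t,*np.round([proj(K,E,h+.204*ex+w*.114*y+k*n)[0] for w in(1,-1) for k in (0,.008)],1).tolist())
# top edge profile of the green region
for u in range(285,390,12):
    c=np.nonzero(m[:,u])[0]; print(u,c.min() if len(c) else None,end="; ")
E
```

```text
by tool tilt 45.220860695640766 by position 44.59046612113529 [ 0.19  0.1   0.24  2.08 -0.4   0.6   2.34] [ 4.43740511 -5.07403904  4.19300294] 0.24499502846345816 [ 0.52793987 -0.20590539  0.27091434]
[0.7032 0.558  0.187 ]
green bbox 263 67 373 225
40 [298.5, 118.4] [301.2, 115.8] [306.9, 74.1] [309.2, 71.7]
45 [304.7, 112.7] [307.7, 110.2] [312.2, 68.9] [314.7, 66.6]
50 [311.6, 107.4] [314.8, 105.1] [318.1, 64.1] [320.8, 62.0]
285 93; 297 112; 309 84; 321 74; 333 96; 345 99; 357 111; 369 124; 381 None;
```

Tool tilt gives 45.2°, handle position 44.6°, and the lid's top edge in the image (row 67) matches the 45° prediction. The stack hasn't moved, so I hand it in.

```bash
python3 -c "
from station import *
print(sign_off())"
```

```text
the job is handed in; nothing more can be done
None
```

I handed the job in with all three pots in one straight stack in the holder and the gripper holding the bin lid at about 45°; the jar, carton, brush and turquoise pots were not touched.

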